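# Stand the sharpening stone on edge in its drying rack

### The job

Put the long sharpening stone away to dry: lay it flat on the slope of the wooden rack, long edge towards the slot, and let go of it there. Then tip it up so that it drops into the slot and stands upright on its long edge, fully down on the slot's floor and about midway along the rack. Leave the other things on the bench where they are.

Things in the scene. Friction and masses are not known exactly. Their poses are not given: they have to be found in the camera images.
- stone: the long grey sharpening stone, a plain block 64 x 170 x 18 mm (x, y, z), about 0.45 kg, lying flat on the bench at the start (the other, much shorter stone, 85 mm long, is a bystander). Origin at the centre of its underside, x across its width, y along its length, z out of its broad face.
- stone_center (a point): the middle of the long stone, 9 mm above its underside
- rack: fixed light-wood rack: base board 170 mm along y, x from -33 to +49 mm, 8 mm thick, carrying two equal brackets 45 mm wide centred at y = -57.5 and +57.5 mm, with a clear 70 mm gap between them for fingers. Origin on the bench under the slot's middle; y along the slot, x across, z up; +x faces away from the robot. Each bracket has a fence (back at x = -29 mm, 50 mm high), slot, slope
- slot (a point): middle of the slot's floor (top of the base board), 8 mm above the bench, rack's axes. Slot is 22 mm wide, x = -11 to +11 mm (4 mm wider on the fence side above z = 20 mm), open at its ends; the standing stone's middle is 32 mm above this point
- lip (a point): middle of the lip between slot and slope, 36 mm above the bench, 11 mm from the slot's middle towards +x. A stone on the slope slides down till its lower edge meets the fence, some 18 mm past the lip; tipped about that edge to about 60 degrees from flat it falls into the slot
- slope_top (a point): middle of the slope's upper edge, 59 mm above the bench. The slope rises from the lip towards +x at 42 degrees (0.73 rad), 34 mm long, so the 64 mm wide stone sticks out past this edge
- short_stone: bystander: short grey stone 45 x 85 x 24 mm
- faceplate: bystander: round steel faceplate, 64 mm across, 24 mm high, origin under its centre
- gouge: bystander: turning tool with wooden handle, 240 mm long
- mallet: bystander: hammer, 260 mm long
- log_tall: bystander: upright log, 84 mm across, 170 mm high
- log_short: bystander: upright log, 90 mm across, 80 mm high
- bowl: bystander: turned wooden bowl, 170 mm across, 60 mm high
Mind the look-alikes: they are no part of the job. Leave any turquoise look-alike of the stone alone. Leave any yellow look-alike of the rack alone.

How it is judged:
On the way:
1. the stone lies on the rack's slope, let go (angle between the z axis of stone and the z axis of rack, either way round between 0.55 and 0.92 rad and angle between the y axis of stone and the y axis of rack, either way round below 0.15 rad and x of stone_center in the frame of rack above 0 m and horizontal distance between stone_center and slot below 0.06 m and contact force between stone and rack above 1 N and contact force between stone and the arm below 0.1 N and contact force between stone and the fingers below 0.1 N), for 0.25 s.
At the end, for the whole second after the job is handed in: The stone stands still in the slot on a long edge, down on the slot's floor within 4 mm, its broad faces within 0.22 rad of vertical, its length along the slot, its middle within 30 mm of the rack's middle along the slot, and let go (z of stone_center in the frame of slot between 0.026 and 0.036 m and x of stone_center in the frame of slot between -0.01 and 0.01 m and y of stone_center in the frame of slot between -0.03 and 0.03 m and angle between the z axis of stone and the x axis of rack, either way round below 0.22 rad and angle between the y axis of stone and the y axis of rack, either way round below 0.1 rad and linear speed of stone below 0.01 m/s); the robot touches nothing.
It fails at once if a bystander is moved by more than 25 mm (distance of any of short_stone, faceplate, gouge, mallet, log_tall, log_short, bowl from where it was at the start of the episode above 0.025 m).
It also fails if it takes over 59 s, if anything falls off the work surface, if the arm or the gripper's body presses on something with over 40 N, if the wrist force passes 120 N, or if a joint passes its speed limit or range.

### The arm

A 7-joint arm with a two-finger parallel gripper is mounted at the origin on the work surface. World frame = base frame: x ahead of the robot, y to its left, z up, the work surface at z = 0. Lengths are in m, angles in rad, forces in N, time in s.
With the tool pointing down it reaches from about 0.4 to 0.9 m from the base axis. Payload 5.5 kg.
Tool frame: the origin (TCP) lies midway between the tips of the shut fingers; the grasp point (between the pads) lies 19 mm behind it (manip.grip_depth is the distance from the TCP to the grasp point, in m); z points along the fingers, y is the line along which they close (so a half turn about z gives the same grasp; the last joint's range is limited). The gripper opens to 92 mm and grips with 3 to 60 N. Pads are 19 mm wide; open, the fingers measure 130 mm over their backs; the gripper's body (75 mm by 190 mm) begins 47 mm behind the grasp point.
Start: joints at [1.441, 0.501, -0.427, 1.55, 0.221, 1.138, -0.21], TCP at [0.249, -0.6, 0.227] pointing down, gripper open.
Joint ranges: [-2.88, 2.88], [-0.31, 2.03], [-1.54, 1.56], [0.2, 2.42], [-1.41, 4.55], [0.19, 2.02], [-2.57, 2.57]. Speed limits (rad/s): [2.57, 2.57, 3.14, 3.14, 3.14, 3.14, 3.14].

### API

Orientations are given as a unit quaternion [x, y, z, w].
In Python, from bench import manip, effector, viewer gives the robot as it stands. Calls block until the motion is done:
- manip.move_pose(position, orientation): joint-space move of the TCP to a pose.
- manip.servo_line(position, ori=None, vel=0.15): straight line of the TCP; ori=None keeps the orientation; vel is the mean speed in m/s.
- manip.movej(angles): joint-space move.
- effector.open_jaws() and effector.close(f_grip=None): open the fingers fully, or close them until they stop; f_grip is the grip in N (None keeps the last).
- manip.sleep(seconds).
- manip.solve_ik(position, orientation): joint angles nearest the present ones, or None.
- viewer.get_image(name): name is "side" or "top"; returns the picture (420x560x3 uint8, red, green, blue); there is no depth.
- viewer.get_calibration(name): a dict with "vfov" (degrees; the focal length in pixels is half the picture's height over the tangent of half this angle, whatever the lens; pixels are square), "cx", "cy" (the principal point, pixels), "dist_coeffs" ([k1, k2, p1, p2, k3] as OpenCV has them; the pictures are not rectified), "eye" and "attitude" of the camera in the world. Camera axes: x right, y down, z forward; pixel columns grow to the right and rows downward; lengths in m; the calibration is good to about 2 mm. A picture is of the moment at which its call begins. get_calibration takes no time and is no camera call.
A pose or a line that the arm cannot do raises manip.PlanningError and nothing moves.
- manip.hand_in(): hands the job in; it is judged then, once.
Readings, each from a call of its own:
- manip.current_clock(): time.
- manip.current_q(): joint angles.
- manip.current_joint_velocities(): joint speeds.
- manip.current_tau(): joint torques, N m.
- manip.current_tool_pos(): TCP position.
- manip.current_tcp_rot(): TCP orientation.
- manip.current_force(): force on the tool from outside, world axes, zero at the start.
- manip.current_wrist_torque(): the same for the moment, N m.
- manip.current_finger_gap(): finger opening in m.
- manip.current_gripper_force(): force on a finger pad.
Only numpy, scipy, OpenCV 4.12 (cv2) and the standard library are available. Lean on these libraries where they do the work, as an engineer would, in place of code of your own. Each camera call takes 0.05 s, during which the arm holds its last target. There are 200 camera calls.

## Working session

There is one attempt and no reset: what is moved stays moved. The work goes in short steps, each a Python script; the robot and the scene stay as the last script left them, time stands still between calls to the robot, and variables do not carry over. Pictures are saved under pics/ and viewed, at most 10 in all, crops included, and the job is handed in when it is done.

```bash
mkdir -p pics; ls; python3 - <<'E'
from bench import manip, effector, viewer
import cv2
for n in ("side","top"):
    cv2.imwrite(f"pics/{n}0.png",viewer.get_image(n)[:,:,::-1]); print(n,viewer.get_calibration(n))
print(manip.current_clock(),manip.current_tcp_rot(),manip.grip_depth)
E
```

```text
pics
side {'vfov': 57.40544436444173, 'cx': 271.7831389006524, 'cy': 207.26719023548242, 'dist_coeffs': array([-0.09161951,  0.        ,  0.        ,  0.        ,  0.        ]), 'eye': array([0.15958322, 1.08733319, 0.68969296]), 'attitude': array([-0.15800614,  0.84894781, -0.49762582,  0.08179377])}
top {'vfov': 49.137318445730706, 'cx': 275.2257292607746, 'cy': 211.79934077870985, 'dist_coeffs': array([-0.1295674,  0.       ,  0.       ,  0.       ,  0.       ]), 'eye': array([0.33940296, 0.02887034, 1.36861015]), 'attitude': array([-0.70041579,  0.71030532, -0.04452824,  0.05386371])}
0.1 [ 9.80766940e-01  1.95180603e-01 -1.43989905e-04 -8.49198102e-04] 0.0188
```

View pics/top0.png

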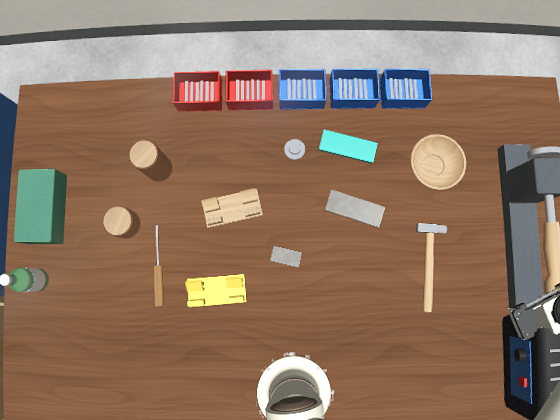

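View pics/side0.png

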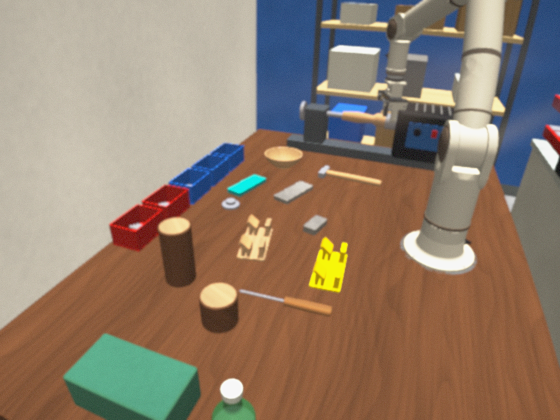

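The grey block at top-view (355,208) is the long stone. The short grey block at (286,256) and the turquoise one at (348,146) are not. The rack is the light-wood one at (232,208), and the yellow one at (216,290) is the look-alike. I'll confirm this in one crop and measure.

```bash
cat > h.py <<'E'
import numpy as np, cv2
from scipy.spatial.transform import Rotation as R
from bench import manip, effector, viewer
class Cam:
    def __init__(s,n):
        c=viewer.get_calibration(n); f=210/np.tan(np.radians(c["vfov"]/2))
        s.K=np.array([[f,0,c["cx"]],[0,f,c["cy"]],[0,0,1]]); s.d=c["dist_coeffs"]; s.e=c["eye"]; s.R=R.from_quat(c["attitude"]).as_matrix()
    def rays(s,p):
        u=cv2.undistortPoints(np.float64(p).reshape(-1,1,2),s.K,s.d)[:,0]
        return np.c_[u,np.ones(len(u))]@s.R.T
    def plane(s,p,z):
        r=s.rays(p); return s.e+r*((z-s.e[2])/r[:,2])[:,None]
    def proj(s,P):
        return cv2.projectPoints((np.float64(P).reshape(-1,3)-s.e)@s.R,np.zeros(3),np.zeros(3),s.K,s.d)[0][:,0]
T,S=Cam("top"),Cam("side")
def tri(pt,ps):
    a,b=T.rays([pt])[0],S.rays([ps])[0]; x=np.linalg.lstsq(np.c_[a,-b],S.e-T.e,rcond=None)[0]
    A,B=T.e+a*x[0],S.e+b*x[1]; return (A+B)/2,np.linalg.norm(A-B)
def blob(m,near):
    k=[c for c in cv2.findContours(m.astype(np.uint8),cv2.RETR_EXTERNAL,cv2.CHAIN_APPROX_NONE)[0] if cv2.contourArea(c)>60]
    return min(k,key=lambda c:np.linalg.norm(c[:,0].mean(0)-near))
def grey(im):
    h=cv2.cvtColor(im,cv2.COLOR_RGB2HSV); return (h[...,1]<45)&(h[...,2]>90)
def wood(im):
    h=cv2.cvtColor(im,cv2.COLOR_RGB2HSV); return (h[...,2]>150)&(h[...,1]>50)&(h[...,1]<160)&(h[...,0]<25)
E
python3 - <<'E'
from h import *
t,s=viewer.get_image("top"),viewer.get_image("side")
for nm,f,pt,ps in (("stone",grey,(355,208),(294,191)),("rack",wood,(232,208),(256,238))):
    ct,cs=blob(f(t),pt),blob(f(s),ps)
    bt=cv2.boxPoints(cv2.minAreaRect(ct)); print(nm,cv2.contourArea(ct),bt.round(1).tolist(),cv2.contourArea(cs),cv2.boundingRect(cs))
    for z in (0,.008,.018):
        w=T.plane(ct[:,0],z)[:,:2]; r=cv2.minAreaRect(np.float32(w)); print(z,np.round(r[0],4),np.round(r[1],4),r[2])
    print("side approx",cv2.approxPolyDP(cs,4,True)[:,0].tolist())
    t=t.copy();
u=lambda a,x,y,w,h,k:cv2.resize(a[y:y+h,x:x+w],None,fx=k,fy=k,interpolation=cv2.INTER_CUBIC)
a=np.vstack([u(t,190,175,200,75,4),np.hstack([u(s,225,205,66,50,6),u(s,265,170,66,50,6)]+[np.zeros((300,8,3),np.uint8)])])
cv2.imwrite("pics/crop.png",a[:,:,::-1]); print(a.shape)
E
```

```text
stone 1166.5 [[323.8999938964844, 209.3000030517578], [330.79998779296875, 188.60000610351562], [385.1000061035156, 206.6999969482422], [378.20001220703125, 227.39999389648438]] 341.5 (275, 181, 37, 21)
0 [ 0.5394 -0.1937] [0.1726 0.0669] 70.52880096435547
0.008 [ 0.5382 -0.1924] [0.1716 0.0666] 70.52877044677734
0.018 [ 0.5368 -0.1908] [0.1703 0.0661] 70.52885437011719
side approx [[311, 185], [300, 181], [275, 196], [288, 201]]
rack 1568.0 [[200.1999969482422, 199.5], [256.29998779296875, 186.6999969482422], [262.79998779296875, 215.1999969482422], [206.6999969482422, 228.0]] 3699.5 (187, 198, 146, 116)
0 [0.5472 0.1782] [0.0897 0.1747] 12.141182899475098
0.008 [0.546  0.1773] [0.0891 0.1736] 12.141217231750488
0.018 [0.5444 0.1762] [0.0885 0.1724] 12.141201972961426
side approx [[301, 198], [275, 211], [274, 207], [272, 216], [271, 210], [261, 219], [246, 214], [245, 222], [258, 229], [250, 233], [247, 226], [238, 244], [251, 250], [243, 255], [239, 246], [224, 263], [229, 265], [235, 257], [240, 259], [236, 264], [249, 259], [232, 285], [228, 278], [218, 280], [227, 267], [222, 264], [215, 271], [213, 265], [195, 286], [189, 305], [197, 296], [206, 306], [223, 307], [245, 289], [332, 312], [324, 302], [330, 292], [323, 303], [314, 302], [308, 281], [299, 298], [281, 296], [289, 276], [276, 294], [268, 295], [285, 266], [259, 292], [240, 287], [261, 263], [252, 261], [265, 259], [286, 214]]
(600, 800, 3)
```

View pics/crop.png

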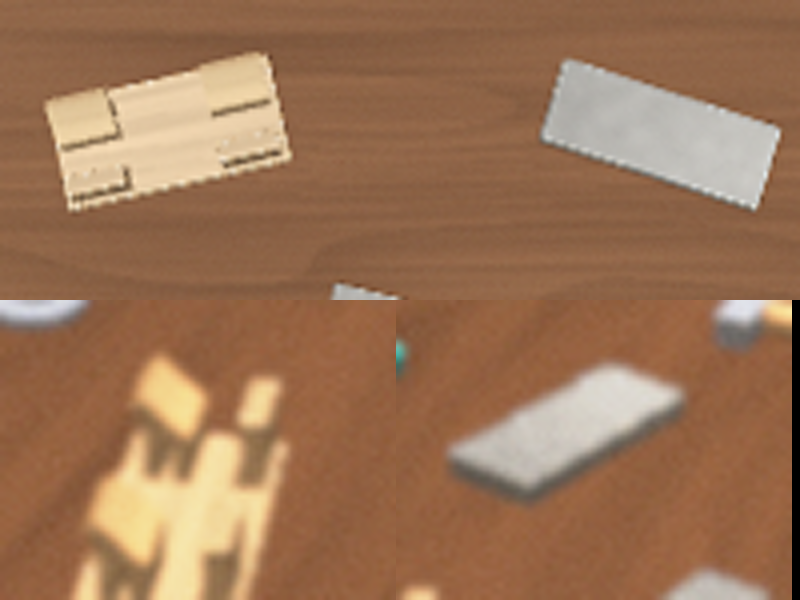

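The crop confirms both picks. The plain grey long block has top-view corners at (331,189), (385,207), (378,227) and (324,209). The light-wood rack has its slopes on the far (+x) side, with upper edges from (201,200) to (256,188), and its fences near the robot. Next I'll triangulate and check reach.

```bash
cat >> h.py <<'E'
def quat(z,y):
    z,y=np.array(z)/np.linalg.norm(z),np.array(y)/np.linalg.norm(y); return R.from_matrix(np.c_[np.cross(y,z),y,z]).as_quat()
E
python3 - <<'E'
from h import *
print("stone top corners")
for a,b in (((330.8,188.6),(274,195.8)),((323.9,209.3),(287,201.7)),((378.2,227.4),(313,185.8)),((385.1,206.7),(300.7,180.5))):
    p,e=tri(a,b); print(p.round(4),round(e,4))
print("rack slope-top far corner, near corner of far bracket; lip same; ")
for a,b in (((256.25,188.5),(251.3,213.7)),((240.75,191.75),(247.5,221.3)),((257.5,200),(259.7,222.2)),((243,203.7),(255,227.8))):
    p,e=tri(a,b); print(p.round(4),round(e,4))
ex=np.array([np.cos(.212),np.sin(.212)]); ey=np.array([-ex[1],ex[0]])
# rays on the planes
for nm,z,px,off in (("slopetop",.059,[(201.25,200.5),(216.25,197.5),(240.75,191.75),(256.25,188.5)],.0363),
                ("lip",.036,[(205.5,212.5),(219.5,209),(243,203.7),(257.5,200)],.011),("base",.008,[(207.2,227.5),(262.5,214.8)],-.033)):
    w=T.plane(px,z)[:,:2]; d=w[-1]-w[0]; print(nm,"yaw",np.arctan2(-d[1],d[0])-np.pi/2,"len",np.linalg.norm(d),"origin",(w[[0,-1]].mean(0)-off*ex).round(4), w.round(4).tolist())
t,s=viewer.get_image("top"),viewer.get_image("side")
u=lambda a,x,y,w,h,k:cv2.resize(a[y:y+h,x:x+w],None,fx=k,fy=k,interpolation=cv2.INTER_CUBIC)
cv2.imwrite("pics/rk.png",np.hstack([u(t,195,180,72,54,5),u(s,228,205,54,62,10)[:, :440]] if 0 else [u(s,228,207,54,58,10)])[:,:,::-1])
E
```

```text
stone top corners
[ 0.5932 -0.1229  0.0152] 0.0076
[ 0.5323 -0.1002  0.0135] 0.005
[ 0.4758 -0.2599  0.0168] 0.0038
[ 0.5357 -0.2832  0.0192] 0.0069
rack slope-top far corner, near corner of far bracket; lip same; 
[0.5901 0.0986 0.0574] 0.005
[0.5825 0.1442 0.0558] 0.0029
[0.561  0.0967 0.0305] 0.0044
[0.5543 0.1406 0.0352] 0.005
slopetop yaw -0.20143767202591145 len 0.16364481803419687 origin [0.5404 0.1717] [[0.5595, 0.2595], [0.5676, 0.2157], [0.5834, 0.1443], [0.5922, 0.0992]]
lip yaw -0.22304011893032527 len 0.1575175239459409 origin [0.534  0.1715] [[0.5273, 0.2506], [0.5371, 0.2092], [0.5518, 0.1398], [0.5622, 0.097]]
base yaw -0.21293456187479398 len 0.16983749468385417 origin [0.5361 0.1737] [[0.4859, 0.2498], [0.5218, 0.0838]]
```

View pics/rk.png

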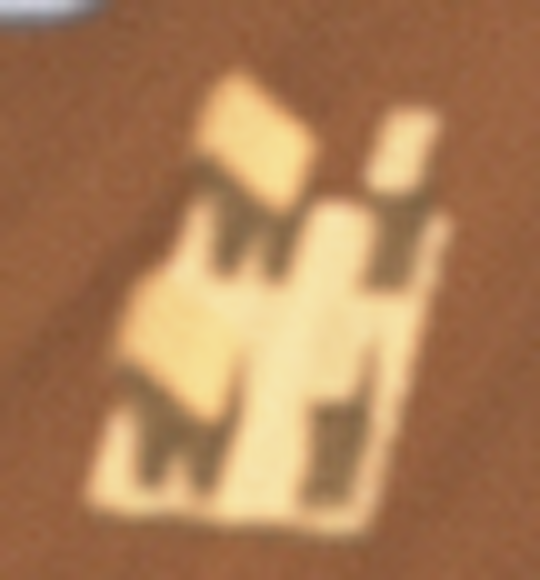

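Stone's top face triangulates to about 16 mm (18 stated), its centre is (0.537, -0.191) and its yaw is -0.341. The rack has slope tops about 57 mm and lips about 33 mm high, a yaw of +0.213 and its origin near (0.538, 0.1745). Next I'll check reach and grasp.

```bash
cat >> h.py <<'E'
O=np.array([.538,.1745,0]); yaw=.2125; A=R.from_euler('z',yaw).as_matrix()
P=lambda x,y,z:O+A@np.array([x,y,z])      # rack frame (m) to world
D=lambda x,y,z:A@np.array([x,y,z])
th=np.radians(42); tv=np.array([np.cos(th),0,np.sin(th)]); nv=np.array([-np.sin(th),0,np.cos(th)]); lip=np.array([.011,0,.036])
def best(pos,z,y):   # the half turn of the grasp that is nearer in joint space
    c=[(quat(z,s*np.array(y)),manip.solve_ik(pos,quat(z,s*np.array(y)))) for s in (1,-1)]
    q0=manip.current_q(); c=[(np.abs(np.array(j)-q0).max(),q) for q,j in c if j is not None]
    print([round(x[0],2) for x in c]); return min(c,key=lambda x:x[0])[1]
E
python3 - <<'E'
from h import *
sy=np.radians(70.53-90); yv=[np.cos(sy),np.sin(sy),0]; c=np.array([.5372,-.1908,0])
down=[0,0,-1]
# feasibility of later poses
for k in (.028,):
    for s in (1,-1):
        for h in (.005,.08):
            p=P(*(lip+.028*tv+h*nv)); print("place",s,h,manip.solve_ik(p,quat(-D(*nv),s*D(*tv))) is not None)
for s in (1,-1): print("tip",s,manip.solve_ik(P(.08,0,.05),quat(down,s*D(0,1,0))) is not None)
# prefer the finger direction that continues into the place pose
sgn={s:(manip.solve_ik(c+[0,0,.1],quat(down,s*np.array(yv))),manip.solve_ik(P(*(lip+.028*tv+.08*nv)),quat(-D(*nv),s*D(*tv)))) for s in (1,-1)}
for s,(a,b) in sgn.items(): print(s,np.round(a,2) if a is not None else None,np.round(b,2) if b is not None else None)
E
```

```text
place 1 0.005 True
place 1 0.08 False
place -1 0.005 True
place -1 0.08 False
tip 1 True
tip -1 True
1 [ 0.87  0.61 -0.76  1.85  0.53  0.9  -0.48] None
-1 [-0.42  0.71  0.99  1.89 -0.73  0.95 -2.57] None
```

```bash
python3 - <<'E'
from h import *
for s in (1,-1):
    for h in (.005,.02,.03,.04,.05,.06):
        j=manip.solve_ik(P(*(lip+.028*tv+h*nv)),quat(-D(*nv),s*D(*tv))); print(s,h,None if j is None else np.round(j,2))
    for up in (.03,.06,.1):
        r=[]
        for deg in (0,10,20,30,36,42):
            a=np.radians(deg); t=np.array([np.cos(a),0,np.sin(a)]); n=np.array([-np.sin(a),0,np.cos(a)])
            r.append(manip.solve_ik(P(*(lip+.028*tv+.005*nv+[0,0,up])),quat(-D(*n),s*D(*t))) is not None)
        print(s,"up",up,r)
E
```

```text
1 0.005 [ 0.62  1.14 -1.31  2.38  2.26  1.14 -1.83]
1 0.02 None
1 0.03 None
1 0.04 None
1 0.05 None
1 0.06 None
1 up 0.03 [True, True, True, True, True, True]
1 up 0.06 [True, True, True, True, True, True]
1 up 0.1 [True, True, True, True, True, True]
-1 0.005 [ 0.62  1.14 -1.31  2.38  2.26  1.14  1.31]
-1 0.02 None
-1 0.03 None
-1 0.04 None
-1 0.05 None
-1 0.06 None
-1 up 0.03 [True, True, True, True, True, True]
-1 up 0.06 [True, True, True, True, True, True]
-1 up 0.1 [True, True, True, True, True, True]
```

```bash
python3 - <<'E'
from h import *
def ok(p,deg,yo=0):
    a=np.radians(deg); t=np.array([np.cos(a),0,np.sin(a)]); n=np.array([-np.sin(a),0,np.cos(a)])
    B=R.from_euler('z',yaw+yo).as_matrix()
    j=manip.solve_ik(P(*p),quat(-B@n,B@t)); return '----' if j is None else '%.2f'%j[3]
for s in (.022,.028,.034):
  for deg in (42,40,38):
    print(s,deg,[ok(lip+s*tv+.005*nv+h*np.array([-np.sin(np.radians(d)),0,np.cos(np.radians(d))]),deg) for h in (.01,.02) for d in (0,10,20,30,42)])
print([[ok(lip+.022*tv+h*nv,d) for h in (.005,.015,.025,.035,.05)] for d in (40,35,30,25)])
E
```

```text
0.022 42 ['2.39', '2.39', '2.40', '----', '----', '2.39', '2.40', '----', '----', '----']
0.022 40 ['2.37', '2.37', '2.38', '2.38', '2.38', '2.37', '2.38', '2.38', '2.39', '----']
0.022 38 ['2.35', '2.35', '2.35', '2.36', '2.36', '2.35', '2.35', '2.36', '2.37', '2.38']
0.028 42 ['2.38', '2.38', '2.39', '2.39', '2.39', '2.38', '2.39', '2.39', '----', '----']
0.028 40 ['2.36', '2.36', '2.37', '2.37', '2.37', '2.36', '2.37', '2.37', '2.38', '2.39']
0.028 38 ['2.34', '2.34', '2.34', '2.35', '2.35', '2.34', '2.34', '2.35', '2.36', '2.37']
0.034 42 ['2.37', '2.37', '2.38', '2.38', '2.38', '2.37', '2.38', '2.38', '2.39', '----']
0.034 40 ['2.35', '2.35', '2.36', '2.36', '2.36', '2.35', '2.36', '2.36', '2.37', '2.38']
0.034 38 ['2.33', '2.33', '2.33', '2.34', '2.34', '2.33', '2.33', '2.34', '2.35', '2.36']
[['2.37', '2.38', '----', '----', '----'], ['2.31', '2.33', '2.34', '2.35', '2.37'], ['2.25', '2.27', '2.28', '2.30', '2.31'], ['2.20', '2.21', '2.22', '2.23', '2.25']]
```

```bash
python3 - <<'E'
from h import *
sy=np.radians(70.53-90); q=quat([0,0,-1],[np.cos(sy),np.sin(sy),0]); c=np.array([.5372,-.1908,0])
manip.move_pose(c+[0,0,.10],q)
manip.servo_line(c+[0,0,.004],vel=.1)
print(manip.current_force().round(1),manip.current_tool_pos().round(4))
effector.close(f_grip=40)
print(manip.current_finger_gap(),manip.current_gripper_force())
manip.servo_line(c+[0,0,.16])
print(manip.current_finger_gap(),manip.current_gripper_force(),manip.current_force().round(1),manip.current_clock(),manip.current_q().round(2))
a=np.radians(37); t=np.array([np.cos(a),0,np.sin(a)]); n=np.array([-np.sin(a),0,np.cos(a)])
g=lip+.023*tv+.003*nv+.004*n
for up in (.12,.06,0): print(manip.solve_ik(P(*(g+[0,0,up])),quat(-D(*n),D(*t))))
cv2.imwrite("pics/g.png",viewer.get_image("side")[90:300,180:460,::-1].repeat(2,0).repeat(2,1))
E
```

```text
[0.9 0.6 0.2] [ 0.5379 -0.1909  0.0046]
0.06376534712248279 39.9912428855896
0.0632133669330728 39.988844990730286 [-0.2  0.1 -3.5] 5.0417 [ 0.92  0.53 -0.82  1.81  0.46  1.   -0.43]
[ 0.03448938  0.20928553 -0.51036546  2.30864515  1.53830822  0.23375651
 -1.68034223]
[ 0.11160022  0.38123049 -0.61402319  2.33769095  2.04612772  0.36773692
 -2.14665604]
[ 0.31829779  0.66123531 -0.86826165  2.34290914  2.18378956  0.64245897
 -2.14376176]
```

View pics/g.png

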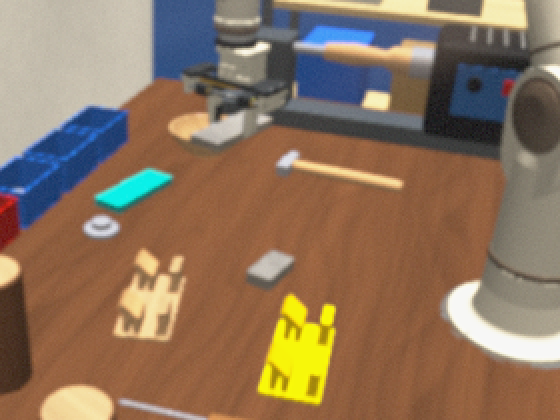

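The stone is gripped and held level, at crop (230,130). Now the placing.

```bash
python3 - <<'E'
from h import *
a=np.radians(37); t=np.array([np.cos(a),0,np.sin(a)]); n=np.array([-np.sin(a),0,np.cos(a)])
g=lip+.023*tv+.003*nv+.004*n; q=quat(-D(*n),D(*t))
manip.move_pose(P(*(g+[0,0,.11])),q)
manip.servo_line(P(*(g+[0,0,.03])),vel=.1)
print(manip.current_force().round(1),manip.current_tool_pos()-P(*(g+[0,0,.03])),manip.current_finger_gap(),manip.current_clock(),manip.current_q().round(2))
t_,s_=viewer.get_image("top"),viewer.get_image("side")
u=lambda a,x,y,w,h,k:cv2.resize(a[y:y+h,x:x+w],None,fx=k,fy=k,interpolation=cv2.INTER_CUBIC)
cv2.imwrite("pics/p.png",np.hstack([u(t_,180,130,130,150,3),u(s_,190,120,130,150,3)])[:,:,::-1])
E
```

```text
[ 0.2  0.1 -4.4] [ 0.00079944 -0.00041869  0.00052175] 0.06363746626698352 7.4167 [ 0.05  0.45 -0.55  2.35  2.22  0.42 -2.32]
```

View pics/p.png

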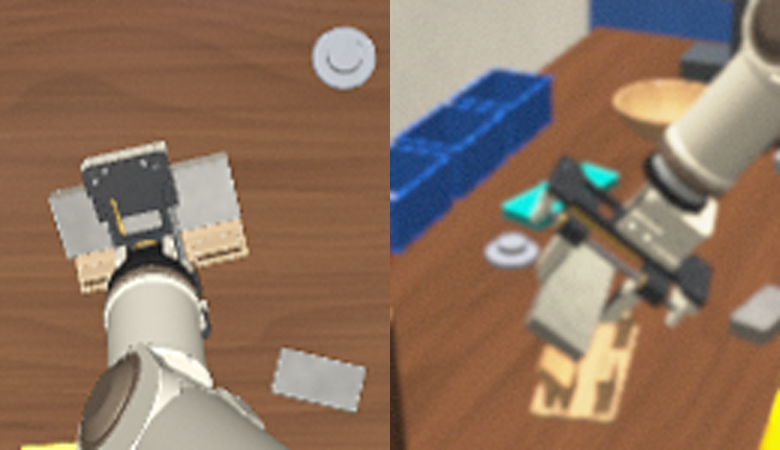

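The tilted stone is centred and parallel above the rack. In the left panel it spans x 50–240, matching the rack. Lower and release.

```bash
python3 - <<'E'
from h import *
a=np.radians(37); t=np.array([np.cos(a),0,np.sin(a)]); n=np.array([-np.sin(a),0,np.cos(a)])
g=lip+.023*tv+.003*nv+.004*n
manip.servo_line(P(*g),vel=.06); print(manip.current_force().round(1),(manip.current_tool_pos()-P(*g)).round(4))
effector.open_jaws(); print(manip.current_force().round(1))
for h in (.03,.026,.022,.018):
    try: manip.servo_line(P(*(g+h*n)),vel=.05); print("back",h); break
    except manip.PlanningError as e: print(h,e)
print(manip.current_force().round(1))
manip.servo_line(P(*(g+h*n+[-.0,0,.10]))); print(manip.current_force().round(1),manip.current_q().round(2),manip.current_clock())
# clear the view and get the tipping pose ready
q=best(P(.085,0,.15),[0,0,-1],D(0,1,0)); manip.move_pose(P(.085,0,.16),q)
print(manip.current_q().round(2),manip.current_clock())
t_,s_=viewer.get_image("top"),viewer.get_image("side")
u=lambda a,x,y,w,h,k:cv2.resize(a[y:y+h,x:x+w],None,fx=k,fy=k,interpolation=cv2.INTER_CUBIC)
cv2.imwrite("pics/r.png",np.hstack([u(t_,180,130,130,130,3),u(s_,190,160,130,130,3)])[:,:,::-1])
E
```

```text
[-0.5 -0.4 -3.2] [ 0.      0.0001 -0.    ]
[0.4 0.5 0.4]
back 0.03
[ 0.2  0.  -0.3]
[-0.4 -0.5  0.6] [-0.04  0.16 -0.43  2.35  1.51  0.21 -1.68] 10.8417
[np.float64(2.45), np.float64(1.31)]
[-0.11  0.55 -0.32  1.61  0.2   1.01 -1.85] 12.0333
```

View pics/r.png

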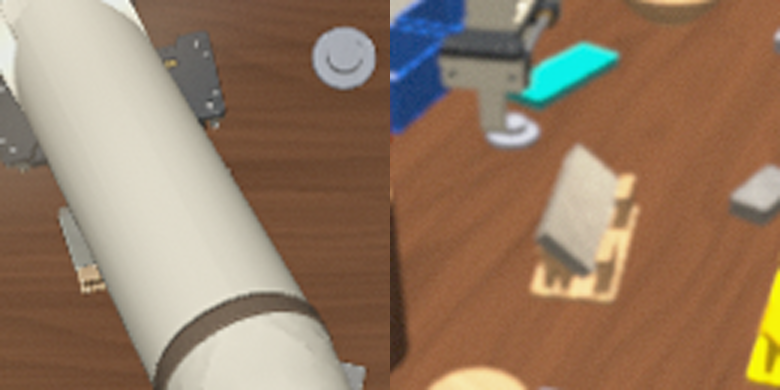

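The stone lies flat on the slope in the side panel, around (580,210), let go and down by the fence. Now I'll tip it with the shut fingers from the +x side, in the gap, following the edge's arc.

```bash
python3 - <<'E'
from h import *
effector.close(f_grip=20)
z=.054
manip.servo_line(P(.085,0,z),vel=.1)
F=lambda:(A.T@manip.current_force())
f0=F(); print("f0",f0.round(1),manip.current_finger_gap())
x=.075
while x>.042:
    manip.servo_line(P(x,0,z),vel=.05); f=F()-f0
    if f[0]>1.5: break
    x-=.002
print("contact x",round(x,4),f.round(1),manip.current_clock())
c0=np.array([np.cos(th),np.sin(th)])
for d in range(46,67,4):
    a=np.radians(d); w=.064*(np.array([np.cos(a),np.sin(a)])-c0)
    manip.servo_line(P(x+w[0],0,z+w[1]),vel=.05); print(d,(F()-f0).round(1))
print(manip.current_clock())
s_=viewer.get_image("side")
cv2.imwrite("pics/t.png",cv2.resize(s_[160:290,190:320],None,fx=4,fy=4,interpolation=cv2.INTER_CUBIC)[:,:,::-1])
E
```

```text
f0 [-0.3 -0.3 -0.5] 0.00015144008401791288
contact x 0.053 [2.5 0.2 0.1] 17.8833
46 [1.3 0.7 1.3]
50 [0.6 0.5 0.1]
54 [0.4 0.2 0.8]
58 [-0.2 -0.2 -0.4]
62 [-0.6  0.1  0. ]
66 [0.2 0.2 0.6]
19.3833
```

View pics/t.png

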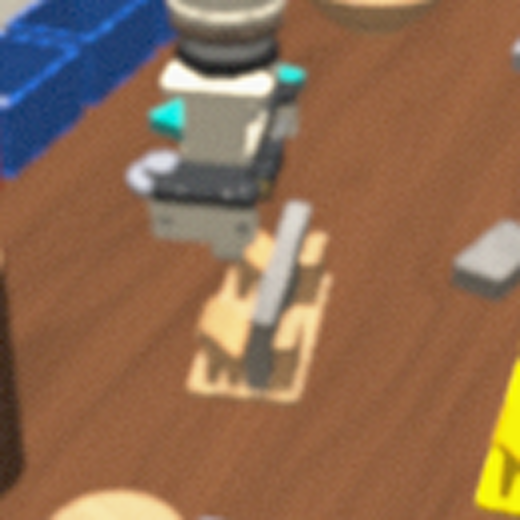

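The stone has dropped into the slot and looks upright; its top edge runs from (265,325) to (295,205). I'll back off and measure it.

```bash
python3 - <<'E'
from h import *
p=A.T@(manip.current_tool_pos()-O)
manip.servo_line(P(p[0]+.045,0,p[2]),vel=.1); manip.servo_line(P(p[0]+.045,0,.22))
manip.movej([-.9]+list(manip.current_q()[1:])); print(manip.current_clock())
t_,s_=viewer.get_image("top"),viewer.get_image("side")
c=blob(grey(t_),(232,212)); r=cv2.minAreaRect(c); print("top",r, cv2.contourArea(c))
w=T.plane(c[:,0],.072)[:,:2]; rr=cv2.minAreaRect(np.float32(w)); print(rr, (A.T@(np.r_[rr[0],0]-O)).round(4))
cs=blob(grey(s_),(258,235)); print("side",cv2.boundingRect(cs),cv2.approxPolyDP(cs,2,True)[:,0].tolist())
print("pred side top-edge ends (z=.072, y=-/+.085)",S.proj([P(0,-.085,.072),P(0,.085,.072),P(0,.085,.008)]).round(1).tolist(),"top",T.proj([P(0,-.085,.072),P(0,.085,.072)]).round(1).tolist())
u=lambda a,x,y,w,h,k:cv2.resize(a[y:y+h,x:x+w],None,fx=k,fy=k,interpolation=cv2.INTER_CUBIC)
cv2.imwrite("pics/f.png",np.hstack([u(t_,190,170,80,80,5),u(s_,220,195,80,80,5)])[:,:,::-1])
E
```

```text
23.0
top ((230.82064819335938, 207.702880859375), (6.8536577224731445, 59.0), 77.31961822509766) 337.5
((0.5350109934806824, 0.17186284065246582), (0.019884513691067696, 0.16908666491508484), 11.93648624420166) [-0.0035 -0.0019  0.    ]
side (252, 230, 28, 26) [[254, 232], [254, 255], [256, 245], [260, 241], [273, 249], [279, 248], [270, 242], [274, 238], [269, 234], [261, 234], [257, 230]]
pred side top-edge ends (z=.072, y=-/+.085) [[261.1, 210.6], [251.1, 240.0], [251.3, 258.1]] top [[258.8, 200.1], [201.0, 213.3]]
```

View pics/f.png

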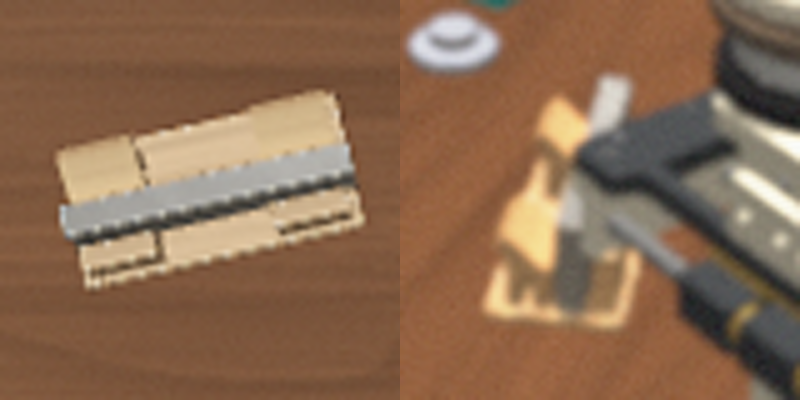

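The top view shows the stone standing lengthwise in the slot: 169 mm long, within 0.01 rad of the rack's line, about 2 mm off midway. Its far top end in the side view, (262,211), is where a fully seated stone should be, (261,211). I'll triangulate that corner as a last check, then hand in.

```bash
python3 - <<'E'
from h import *
p,e=tri((259.2,201.2),(261.9,210.7)); print(p.round(4),round(e,4),(A.T@(p-O)).round(4))
if abs(p[2]-.072)<.009: print(manip.hand_in(),manip.current_clock())
E
```

```text
[0.5531 0.0905 0.0717] 0.001 [-0.0029 -0.0853  0.0717]
the job is handed in; nothing more can be done
the job is handed in; nothing more can be done
```

The long stone was laid on the slope, let go, and tipped into the slot. It now stands upright about midway along the rack with its top edge measured at 72 mm, so it is fully seated; the job is handed in, and no verdict came back.

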